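# Clear the rail cutter and feed the next length up to the stop

## Robot

A 6-joint arm with a two-finger parallel gripper is mounted at the origin on a cart in front of the work surface, level with it; the furniture and walls round the work are solid. World frame = base frame: x ahead of the robot, y to its left, z up, the work surface at z = 0. Lengths are in m, angles in rad, forces in N, time in s.
With the tool pointing down it reaches from about 0.275 to 0.75 m from the base axis. Payload 10.2 kg.
Tool frame: the origin (TCP) lies midway between the tips of the shut fingers; the grasp point (between the pads) lies 19 mm behind it; z points along the fingers, y is the line along which they close (so a half turn about z gives the same grasp; the last joint's range is limited). The gripper opens to 88 mm and grips with 3 to 60 N. Pads are 18 mm wide; open, the fingers measure 123 mm over their backs; the gripper's body (75 mm by 187 mm) begins 45 mm behind the grasp point.
Start: joints at [0.98, 0.313, 1.498, -0, 1.331, -0.223], TCP at [0.189, 0.49, 0.239] pointing down, gripper open.
Joint ranges: [-2.94, 2.94], [-0.97, 2.17], [0.19, 2.56], [-1.23, 4.37], [0.02, 3.11], [-2.88, 2.88]. Speed limits (rad/s): [2.39, 2.39, 3.01, 3.14, 3.14, 3.14].

## Interface

Orientations are given as a unit quaternion [x, y, z, w].
In Python, from workcell import env gives the robot as it stands.
- The arm moves only by the shell command python3 -m creep 'ROWS'. ROWS is text: rows parted by semicolons, each of 5 numbers parted by spaces: the opening, from -1 (shut) to 1 (fully open), then the shift along the tool's x, y, z in units of 25 mm (1.0 is 25 mm), then the turn about the tool's z in degrees. A call has 1 to 12 rows; each row shifts and turns the commanded pose from where the row before left it, along the tool's axes as they then stand; what a row does not reach is not made up. A row lasts 1/12 s, in which the tool goes at most 41.7 mm and 7.16 degrees, less where a joint would pass 70% of its speed; a pose out of reach is approached as far as the arm can. A call is refused whole if a number of a shift passes 1 or a number of a turn 7.16, either way. A call with a gripper value outside its range is refused whole. The fingers move at their own pace and stop on an object; the grip force is fixed at half the most. Time passes only in rows, so rows that do not move let the fingers close. It gives the time, the measured TCP pose, the force, the opening and the grip force at its end, in the units of the state.
- env.get_obs(): the state, without advancing time (a new reading comes with each control period).
- env.get_image(name): name is "side" or "top" or "wrist"; returns the picture (384x512x3 uint8, blue, green, red); there is no depth.
- env.camera_params(name): a dict with "fx", "fy", "cx", "cy" (pixels), "distortion" ([k1, k2, p1, p2, k3] as OpenCV has them; the pictures are not rectified), "cam_to_world" (4x4, takes a point from camera to world coordinates). Camera axes: x right, y down, z forward; pixel columns grow to the right and rows downward; lengths in m; the calibration is good to about 2 mm. A picture is of the moment at which its call begins: read the wrist's pose just before it. camera_params takes no time and is no camera call; for the wrist camera it gives the pose at the moment of the call.
- env.sign_off(): hands the job in; it is judged then, once.
Trained networks look in the newest picture that a camera, given by its name, has taken for a name from the list of things; names that differ only in an ending like _2 or _b are one class to them, and where a whole thing is asked for, a point or a joint stands for the part that bears it (a point fixed in the world has none). Each returns a list of dicts, best first, with "score" (0 to 1); they miss things now and then, are a little off and sometimes report something else, mostly with a low value. They report only what shows in the picture. A call takes as long as a camera call.
- env.boxes_of(camera, target): "location" ([x, y, z] in m, in world coordinates, good to about 4 mm: the middle of the surface that is visible of it).
The state is a dict: "clock": time; "joints": joint angles; "joint_velocities": joint speeds; "tau": joint torques, N m; "ee_pos": TCP position; "eef_rot": TCP orientation; "ft_force": force on the tool from outside, world axes, zero at the start; "torque": the same for the moment, N m; "finger_gap": finger opening in m; "finger_force": force on a finger pad.
Only numpy, scipy, OpenCV 4.12 (cv2) and the standard library are available. Lean on these libraries where they do the work, as an engineer would, in place of code of your own. Each camera call takes 0.05 s, during which the arm holds its last target. There are 200 camera calls.

## Task

Get the rail cutter ready for its next cut: take the loose length of C-rail lying in front of it, lay it on the infeed bar and feed it through the cutter so that it pushes the leftover offcut off the ledge and down the chute into the scrap tray, then feed on until the rail's end is pressed lightly against the length stop. Push the offcut with the rail only, never with the fingers, do not force the rail, and do not shift the stop, which is only lightly clamped. Leave the rail lying in the cutter against the stop and leave the other things on the bench as they are.

Things in the scene. Friction and masses are not known exactly. Their poses are not given: they have to be found in the camera images.
- cutter: Grey hand-lever rail cutter, fixed to the bench. Origin on the bench right under the free edge of its ledge; y is the feed direction (infeed bar, head, ledge, chute, tray), z up. The rail's line is x = 0. The head with its lever, parked up, stands over y = -56 to -10 mm and is up to 355 mm high, the guide plates before it begin at y = -76 mm.
- infeed_bar (a point): Point on top of the steel infeed bar, 100 mm above the bench, at cutter y = -110 mm; axes as the cutter's. The bar is 22 mm wide, level, centred on x = 0 and runs from y = -205 mm through the head to the ledge edge; its post at y = -158 mm is 20 mm wide. The rail, 30 mm wide, lies on it with 4 mm over on each side.
- tunnel_mouth (a point): Where the head's tunnel begins, on the bar's top at cutter y = -52 mm; axes as the cutter's. The tunnel (mouth chamfered above) is 33 mm wide, 17.5 mm high and runs to y = -10 mm. Two upright flared plates before it, clear width about 44 mm at y = -76 mm narrowing to 33 mm, guide the rail's end in.
- hold_down: Dark sprung shoe with rounded nose in the tunnel over cutter y = -32 to -10 mm, seen from the chute side; origin at the middle of its underside, moves along z. It presses with 3 to 4 N on what lies on the ledge. A rail entering lifts it by 1.5 mm; pushing the rail under and through it takes some 3 to 9 N.
- ledge_edge (a point): Middle of the ledge's free edge, 100 mm above the bench, at cutter y = 0; axes as the cutter's. Beyond it a chute, 62 mm wide inside, falls at 45 degrees towards +y, under the rail's line, into the scrap tray.
- stop_bar: Graduated aluminium bar that carries the length stop. The stop (dark carriage, brass thumbscrew, arm across the rail's line) has a round steel pad, 20 mm across, facing -y, its middle 107.5 mm above the bench. The pad's face was set between cutter y = +56 and +76 mm, not measured: find it by touch. It slips if pushed with over 10 N. Origin and axes as the cutter's.
- rail: Loose length of bare aluminium C-rail, open slot upward: 30 mm wide (x), 260 mm long (y), 15 mm high (z), about 110 g. Origin: centre of its underside. Both ends are alike: either may go in first. It lies on the bench in front of the cutter, roughly along it. Gripped across its width 55 to 60 mm behind its middle, it can be fed up to the stop with the hand clear of the head.
- offcut: The leftover offcut of the same rail: 30 mm wide (x), 36 mm long (y), 15 mm high, about 20 g. Origin: centre of its underside. It lies on the ledge under the hold-down, its front overhanging the edge.
- scrap_tray: Open dark steel scrap tray at the foot of the chute, part of the cutter: 95 mm (x) by 115 mm (y), 30 mm high, 2 mm walls, axes parallel to the cutter's. Origin: centre of its underside.
- loupe: Bystander: black cylindrical loupe, 37 mm across, 30 mm high; origin centre of underside.
- fuse_box: Bystander: flat white carton, 40 x 62 x 16 mm; origin centre of underside.
- tape_green: Bystander: roll of pale green tape lying flat, 82 mm across, 18 mm high; origin centre of underside.
- driver_c: Bystander: screwdriver, 176 mm long, 24 mm thick handle, lying along its y axis; origin centre of underside.
- pen: Bystander: ball pen, 141 mm long, 11 mm thick, lying along its y axis; origin centre of underside.

How it is judged:
By the outcome, as a careful person would: the job done as asked, in the order asked, and still so for the second after the job is handed in, with the robot touching nothing.
It also fails if it takes over 72 s, if anything falls off the work surface, if the arm or the gripper's body presses on something with over 40 N, if the wrist force passes 120 N, or if a joint passes its speed limit or range.

## Working session

There is one attempt and no reset: what is moved stays moved. The work goes in short steps, Python scripts to look and compute and a shell command to move; the robot and the scene stay as the last step left them, time stands still between calls to the robot, and variables do not carry over. Pictures are saved under pics/ and viewed, at most 10 in all, crops included, and the job is handed in when it is done.

```bash
mkdir -p pics; ls
python3 - <<'E'
from workcell import env
import cv2,numpy as np
o=env.get_obs()
for k in ("clock","ee_pos","eef_rot","ft_force","finger_gap"): print(k,np.round(o[k],4))
a=env.get_image("top");b=env.get_image("side")
cv2.imwrite("pics/top0.png",a);cv2.imwrite("pics/side0.png",b)
for c in("top","side"):
    p=env.camera_params(c);print(c,p["fx"],p["cx"],p["cy"],p["distortion"],np.round(p["cam_to_world"],3).tolist())
    for t in("rail","offcut","cutter","infeed_bar","tunnel_mouth","ledge_edge","stop_bar","scrap_tray"):
        r=env.boxes_of(c,t); print(c,t,[(round(d["score"],2),np.round(d["location"],3).tolist()) for d in r[:2]])
E
```

```text
pics
clock 0.0
ee_pos [0.1887 0.4897 0.2382]
eef_rot [ 1.829e-01  9.831e-01 -6.000e-04 -2.000e-04]
ft_force [-0.97   -0.2167 -1.3463]
finger_gap 0.0881
top 360.92112280818696 251.45472555223935 189.2542519097374 [0.00738418 0.         0.         0.         0.        ] [[0.015, -0.986, 0.167, 0.352], [-1.0, -0.014, 0.008, 0.006], [-0.005, -0.167, -0.986, 1.172], [0.0, 0.0, 0.0, 1.0]]
top rail [(0.74, [0.395, -0.126, 0.0])]
top offcut []
top cutter [(0.76, [0.602, 0.086, 0.029])]
top infeed_bar [(0.72, [0.604, 0.086, 0.027])]
top tunnel_mouth [(0.61, [0.6, 0.082, 0.029])]
top ledge_edge [(0.56, [0.608, 0.084, 0.028])]
top stop_bar [(0.48, [0.65, 0.172, 0.121]), (0.36, [0.606, 0.082, 0.025])]
top scrap_tray [(0.97, [0.603, 0.242, 0.001])]
side 361.37698738559953 255.5553315186159 190.51852821098913 [0.02914752 0.         0.         0.         0.        ] [[-0.993, -0.08, 0.084, 0.42], [-0.114, 0.547, -0.83, 0.901], [0.02, -0.834, -0.552, 0.696], [0.0, 0.0, 0.0, 1.0]]
side rail [(0.66, [0.39, -0.104, 0.005])]
side offcut [(0.42, [0.607, 0.118, 0.1])]
side cutter [(0.83, [0.61, 0.144, 0.061])]
side infeed_bar [(0.68, [0.612, 0.146, 0.054])]
side tunnel_mouth [(0.97, [0.613, 0.15, 0.058]), (0.51, [0.651, 0.167, 0.117])]
side ledge_edge [(0.7, [0.614, 0.144, 0.054])]
side stop_bar [(0.48, [0.652, 0.167, 0.119])]
side scrap_tray [(0.9, [0.611, 0.225, 0.007]), (0.31, [0.501, 0.42, 0.013])]
```

Run:
```python
import cv2
a=cv2.imread("pics/top0.png");b=cv2.imread("pics/side0.png")
c=a[90:330,90:410]; cv2.imwrite("pics/topc.png",cv2.resize(c,None,fx=2.5,fy=2.5,interpolation=cv2.INTER_CUBIC))
c=b[60:384,60:480]
cv2.imwrite("pics/sidec.png",cv2.resize(b[50:320,90:450],None,fx=2.2,fy=2.2,interpolation=cv2.INTER_CUBIC))
```

```text
(no output)
```

View pics/topc.png

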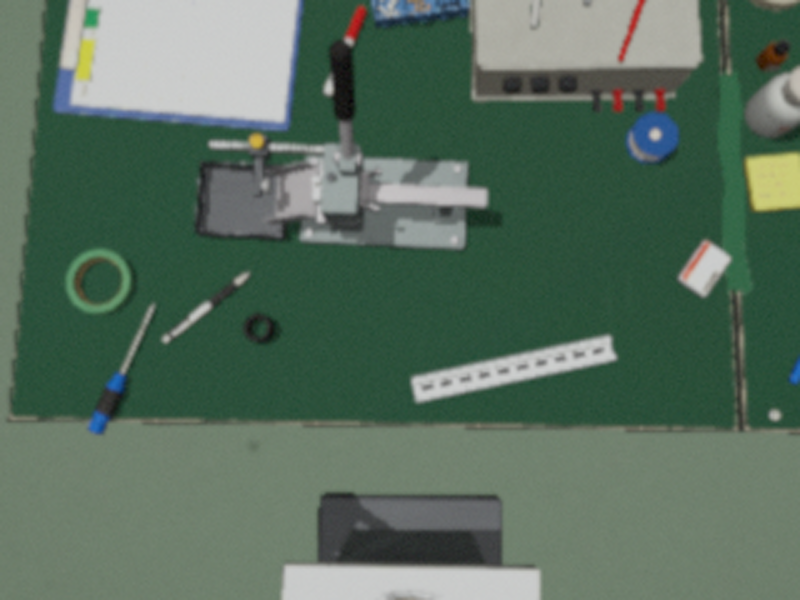

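View pics/sidec.png

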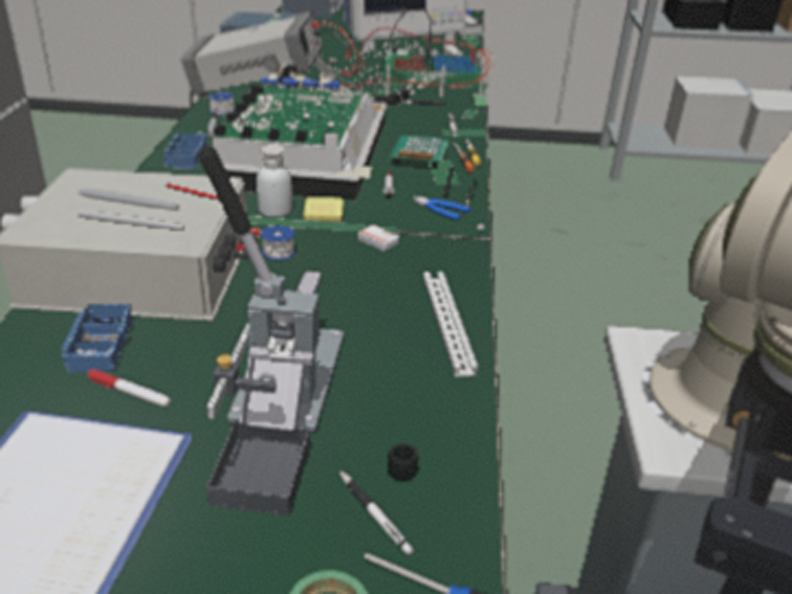

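The top crop shows the rail with its corners at about (412,378), (417,402), (611,337) and (615,360). The infeed bar's free end is at (487,187–206), the head at about (342,180), and the tray's left edge at x≈200. The side crop shows the chute, the stop arm and the offcut under the shoe at about (283,345).

```bash
cat > h.py <<'E'
from workcell import env
import cv2,numpy as np
def ray(p,uv):
    K=np.array([[p["fx"],0,p["cx"]],[0,p["fy"],p["cy"]],[0,0,1.]])
    n=cv2.undistortPoints(np.array(uv,float).reshape(-1,1,2),K,np.array(p["distortion"])).reshape(-1,2)
    T=np.array(p["cam_to_world"]); d=np.c_[n,np.ones(len(n))]@T[:3,:3].T
    return T[:3,3],d
def plane(p,uv,z):
    o,d=ray(p,uv); return o+d*((z-o[2])/d[:,2])[:,None]
def tri(obs):  # [(p,uv),...] -> point, by least squares
    A=0;b=0
    for p,uv in obs:
        o,d=ray(p,[uv]); d=d[0]/np.linalg.norm(d[0]); M=np.eye(3)-np.outer(d,d); A=A+M;b=b+M@o
    return np.linalg.solve(A,b)
def pix(p,X):
    K=np.array([[p["fx"],0,p["cx"]],[0,p["fy"],p["cy"]],[0,0,1.]]);W=np.linalg.inv(p["cam_to_world"])
    return cv2.projectPoints(np.array(X,float).reshape(-1,1,3),cv2.Rodrigues(W[:3,:3])[0],W[:3,3],K,np.array(p["distortion"]))[0].reshape(-1,2)
def railrect(img,p,guess,z=.015):
    m=((img.min(2)>120)*255).astype(np.uint8)
    m=cv2.morphologyEx(m,cv2.MORPH_CLOSE,np.ones((5,5),np.uint8))
    n,l,s,c=cv2.connectedComponentsWithStats(m)
    g=pix(p,[guess])[0]; i=1+np.argmin(np.linalg.norm(c[1:]-g,axis=1)+1e3*(s[1:,4]<200))
    cn=cv2.findContours((l==i).astype(np.uint8),cv2.RETR_EXTERNAL,cv2.CHAIN_APPROX_NONE)[0][0]
    P=plane(p,cn.reshape(-1,2),z)[:,:2]
    r=cv2.minAreaRect((P*1000).astype(np.float32)); return r
def st():
    o=env.get_obs(); print(round(o["clock"],2),np.round(o["ee_pos"],4),np.round(o["ft_force"],1),round(o["finger_gap"],4)); return o
E
python3 - <<'E'
from h import *
a=cv2.imread("pics/top0.png");pt=env.camera_params("top");ps=env.camera_params("side")
print(railrect(a,pt,[.39,-.126,.015]), railrect(cv2.imread("pics/side0.png"),ps,[.39,-.12,.015]))
c=lambda x,y:(90+x/2.5,90+y/2.5)
print("bar end/near head z.1",np.round(plane(pt,[c(487,187),c(487,206),c(372,186),c(372,206)],.1),3).tolist())
print("tray L",np.round(plane(pt,[c(196,236),c(201,163)],.03),3).tolist())
print("base",np.round(plane(pt,[c(467,160),c(465,248)],.005),3).tolist())
s=lambda x,y:(90+x/2.2,50+y/2.2)
print("bar end tri",tri([(pt,c(487,187)),(ps,s(320,273))]), "rail L end tri",tri([(pt,c(412,378)),(ps,s(457,375))]))
o=env.get_obs();p=env.camera_params("wrist");T=np.array(p["cam_to_world"]);print(np.round(T,3).tolist(),o["ee_pos"],p["fx"])
E
```

```text
((395.71435546875, -125.925537109375), (33.31206130981445, 261.8902893066406), 12.803247451782227) ((394.0731201171875, -119.03776550292969), (34.54275131225586, 282.022216796875), 12.666773796081543)
bar end/near head z.1 [[0.61, -0.086, 0.1], [0.586, -0.086, 0.1], [0.609, 0.054, 0.1], [0.584, 0.053, 0.1]]
tray L [[0.557, 0.282, 0.03], [0.654, 0.281, 0.03]]
base [[0.67, -0.068, 0.005], [0.55, -0.066, 0.005]]
bar end tri [ 0.59824724 -0.0863627   0.09889545] rail L end tri [ 0.37902335  0.00173106 -0.00104181]
[[0.359, 0.899, 0.252, 0.123], [0.933, -0.346, -0.096, 0.514], [0.001, 0.27, -0.963, 0.384], [0.0, 0.0, 0.0, 1.0]] [0.18879035 0.48990246 0.23875205] 337.14111955661554
```

```bash
python3 -m creep '1 -.8 -1 0 0;1 -.8 -1 0 0;1 -.8 -1 0 0;1 -.8 -1 0 0;1 -.8 -1 0 0;1 -.8 -1 0 0;1 -.8 -1 0 0;1 -.8 -1 0 0;1 -.8 -1 0 0;1 -.8 -1 0 0;1 -.8 -1 0 0;1 -.8 -1 0 0'
python3 -m creep '1 -.83 -1 0 0;1 -.83 -1 0 0;1 -.83 -1 0 0;1 -.83 -1 0 0;1 -.83 -1 0 0;1 -.83 -1 0 0;1 -.83 -1 0 0;1 -.83 -1 0 0;1 -.83 -1 0 0;1 -.83 -1 0 0'
python3 -m creep '1 0 0 0 7;1 0 0 0 7;1 0 0 0 7;1 0 0 0 7;1 0 0 0 7;1 0 0 0 7;1 0 0 0 7;1 0 0 0 7;1 0 0 0 0;1 0 0 0 0'
cat > look.py <<'E'
from h import *
import sys,json
def look(n,guess):
    o=st();p=env.camera_params("wrist");a=env.get_image("wrist")
    cv2.imwrite(f"pics/{n}.png",a);json.dump({k:(v.tolist() if hasattr(v,"tolist") else v) for k,v in p.items()},open(f"pics/{n}.json","w"))
    if guess:print(railrect(a,p,guess))
if __name__=="__main__": look(sys.argv[1],eval(sys.argv[2]) if len(sys.argv)>2 else None)
E
python3 look.py w1 '[.395,-.126,.015]'
```

```text
clock: 1.9
ee_pos: [0.305, 0.1222, 0.239]
eef_rot: [0.183, 0.983, 0.0, 0.0]
ft_force: [0.2, -0.8, 0.2]
finger_gap: 0.0883
finger_force: 0.0
clock: 2.73
ee_pos: [0.4088, -0.186, 0.2388]
eef_rot: [0.183, 0.983, -0.0, 0.0]
ft_force: [-0.7, 0.2, -0.1]
finger_gap: 0.088
finger_force: 0.0
clock: 3.57
ee_pos: [0.4086, -0.1842, 0.2388]
eef_rot: [0.622, 0.783, -0.0, 0.0]
ft_force: [0.6, -0.6, -0.4]
finger_gap: 0.088
finger_force: 0.0
3.57 [ 0.4086 -0.1842  0.2388] [ 0.6 -0.6 -0.4] 0.088
((397.5328674316406, -139.76922607421875), (32.40373611450195, 234.010009765625), 12.822624206542969)
```

View pics/w1.png

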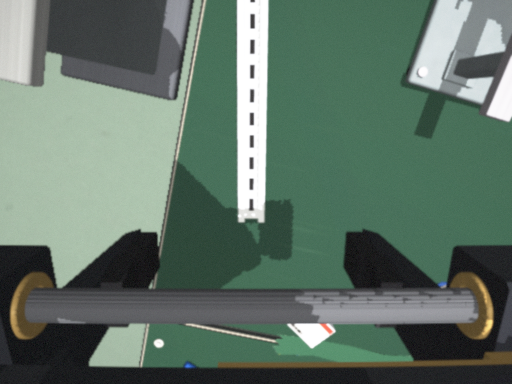

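The wrist picture shows the rail centred between the fingers at u≈237–267, with its rear end at v≈215. The bar end and base plate are at upper right, from (410,80) to (512,100). I'll triangulate the rail height and descend.

```bash
python3 - <<'E'
from h import *
import json
pt=env.camera_params("top");pw=json.load(open("pics/w1.json"))
c=lambda x,y:(90+x/2.5,90+y/2.5)
print(tri([(pt,c(611,337)),(pw,(267,214))]),tri([(pt,c(615,360)),(pw,(237,214))]))
print(np.round(plane(pw,[(484,107),(427,71)],.1),3))
E
python3 -m creep '1 0 -.04 1 0;1 0 0 1 0;1 0 0 1 0;1 0 0 1 0;1 0 0 1 0;1 0 0 1 0;1 0 0 1 0;1 0 0 1 0;1 0 0 1 0;1 0 0 0 0;1 0 0 0 0'
```

```text
[ 0.44510394 -0.26585339 -0.05727982] [ 0.40897363 -0.27001218 -0.04728645]
[[ 0.582 -0.079  0.1  ]
 [ 0.525 -0.064  0.1  ]]
clock: 4.53
ee_pos: [0.4074, -0.1843, 0.0136]
eef_rot: [0.622, 0.783, 0.0, -0.001]
ft_force: [-0.2, 0.3, 0.4]
finger_gap: 0.0883
finger_force: 0.0
```

```bash
python3 -m creep '1 0 0 .2 0;1 0 0 .2 0;1 0 0 0 0'; python3 -m creep '-1 0 0 0 0;-1 0 0 0 0;-1 0 0 0 0;-1 0 0 0 0;-1 0 0 0 0;-1 0 0 0 0;-1 0 0 0 0;-1 0 0 0 0;-1 0 0 0 0;-1 0 0 0 0;-1 0 0 0 0;-1 0 0 0 0'
```

```text
clock: 4.78
ee_pos: [0.4078, -0.1846, 0.0039]
eef_rot: [0.623, 0.782, 0.0, 0.0]
ft_force: [-0.6, -0.1, -0.9]
finger_gap: 0.0881
finger_force: 0.0
clock: 5.78
ee_pos: [0.4077, -0.1845, 0.0037]
eef_rot: [0.623, 0.782, 0.0, 0.0]
ft_force: [-0.3, 0.2, -0.1]
finger_gap: 0.0299
finger_force: 30.0
```

```bash
python3 -m creep '-1 0 0 -.5 0;-1 0 0 -1 0;-1 0 0 -1 0;-1 0 0 -1 0;-1 0 0 -1 0;-1 0 0 -1 0;-1 0 0 -1 0;-1 0 0 -1 6.45;-1 0 0 0 6.45;-1 0 0 0 0;-1 0 0 0 0'
python3 look.py w2; python3 -m creep '-1 0 1 0 0;-1 0 1 0 0;-1 0 1 0 0;-1 0 .6 0 0;-1 0 0 0 0;-1 0 0 0 0'; python3 look.py w3
python3 -c "
import cv2,numpy as np
cv2.imwrite('pics/w23.png',cv2.resize(np.vstack([cv2.imread('pics/w2.png')[:240],cv2.imread('pics/w3.png')[:240]]),(640,600)))"
```

```text
clock: 6.7
ee_pos: [0.4073, -0.1842, 0.1907]
eef_rot: [0.706, 0.708, -0.0, -0.001]
ft_force: [-0.3, 0.6, -2.2]
finger_gap: 0.0299
finger_force: 30.0
6.7 [ 0.4073 -0.1842  0.1907] [-0.3  0.6 -2.2] 0.0299
clock: 7.25
ee_pos: [0.4971, -0.1841, 0.19]
eef_rot: [0.706, 0.708, -0.0, -0.001]
ft_force: [0.1, -0.6, -0.7]
finger_gap: 0.0295
finger_force: 30.0
7.25 [ 0.4971 -0.1841  0.19  ] [ 0.1 -0.6 -0.7] 0.0295
```

View pics/w23.png

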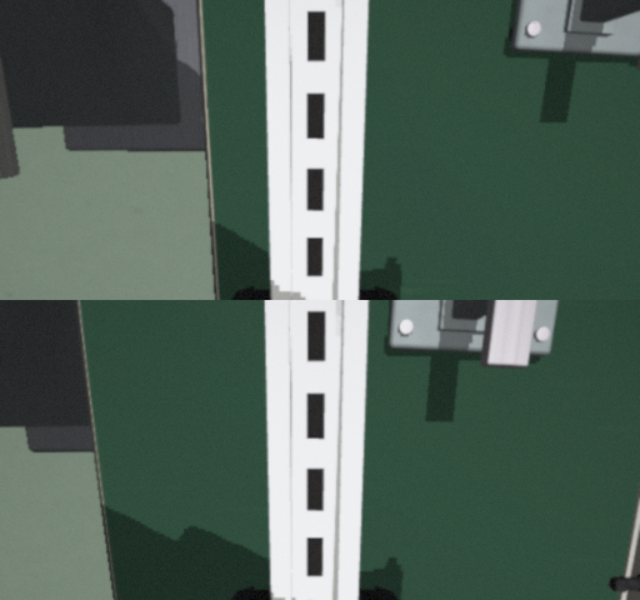

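In the stacked picture the lower half (w3) shows the bar's end at full-image u≈387–423, v≈52, but only a short length of bar. I'll move beside the bar so the wrist camera sees its whole length.

```bash
python3 -m creep '-1 1 -1 0 0;-1 1 -.8 0 0;-1 1 0 0 0;-1 1 0 0 0;-1 1 0 0 0;-1 0 0 0 0;-1 0 0 0 0'; python3 look.py w4
python3 -c "
import cv2
cv2.imwrite('pics/w4b.png',cv2.resize(cv2.imread('pics/w4.png')[:240,200:],None,fx=2.5,fy=2.5))"
```

```text
clock: 7.88
ee_pos: [0.4517, -0.059, 0.1913]
eef_rot: [0.706, 0.708, -0.0, 0.0]
ft_force: [-0.6, -0.6, -0.8]
finger_gap: 0.03
finger_force: 30.0
7.88 [ 0.4517 -0.059   0.1913] [-0.6 -0.6 -0.8] 0.03
```

View pics/w4b.png

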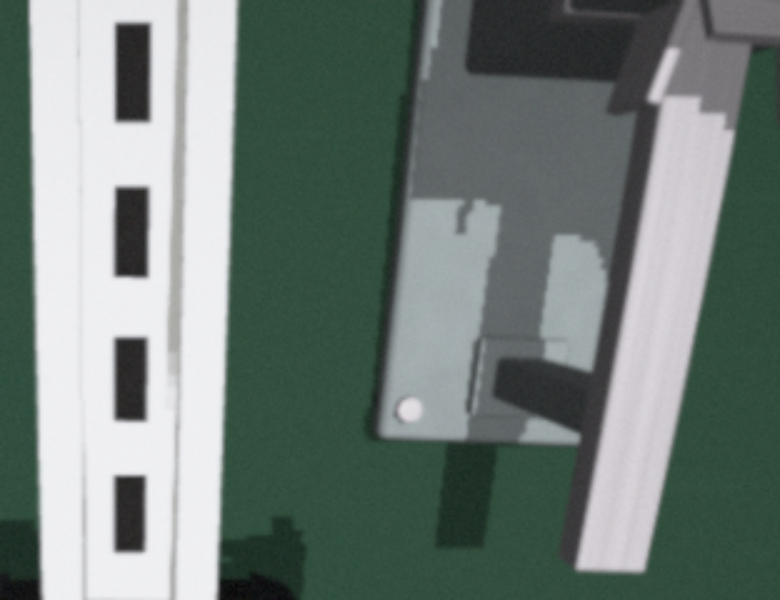

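The crop shows the bar's top running from its end at (577–645,571) to (656–728,120), with the held rail's edges at (42,570)–(30,20) and (220,590)–(237,20).

Run:
```python
from h import *
import json
p3=json.load(open("pics/w3.json"));p4=json.load(open("pics/w4.json"));pt=env.camera_params("top")
c=lambda x,y:(200+x/2.5,y/2.5)
# refine end corners visually given
for a,b in(((387,52),(577,570)),((423,52),(645,571))): print("tri",np.round(tri([(p3,a),(p4,c(*b))]),4))
print("tri top+w4",[np.round(tri([(pt,(90+487/2.5,90+y/2.5)),(p4,c(*b))]),4) for y,b in((206,(577,570)),(187,(645,571)))])
for z,L,R in((.1,((577,570),(655,120)),((645,571),(730,120))),(.2026,((42,570),(30,20)),((220,590),(237,20)))):
    l=plane(p4,[c(*q) for q in L],z);r=plane(p4,[c(*q) for q in R],z)
    f=lambda q:np.degrees(np.arctan2(-(q[1]-q[0])[0],(q[1]-q[0])[1]))
    print(z,np.round(l,4).tolist(),np.round(r,4).tolist(),"yaw ccw",f(l),f(r),"mid yaw",f((l+r)/2))
# sub-pixel bar line in top image: brightness-weighted centre per column
a=cv2.imread("pics/top0.png").astype(float)
pts=[]
for u in range(242,284):
    col=a[158:178,u].min(1); w=np.clip(col-150,0,None)
    if w.sum()>0: pts.append((u,158+(w*np.arange(20)).sum()/w.sum()))
P=plane(pt,pts,.1);k=np.polyfit(P[:,1],P[:,0],1);print("top bar line x=",k, "at -.086:",np.polyval(k,-.086),len(P),np.std(P[:,0]-np.polyval(k,P[:,1])))
```

```text
tri [ 0.586  -0.085   0.0995]
tri [ 0.6087 -0.0851  0.0995]
tri top+w4 [array([ 0.5872, -0.0857,  0.0987]), array([ 0.611 , -0.0866,  0.0959])]
0.1 [[0.5871, -0.0846, 0.1], [0.59, 0.0429, 0.1]] [[0.6083, -0.085, 0.1], [0.6105, 0.0433, 0.1]] yaw ccw -1.2987641303517785 -0.9608118851301254 mid yaw -1.1292786961189476
0.2026 [[0.436, -0.0437, 0.2026], [0.4362, 0.0413, 0.2026]] [[0.4665, -0.0473, 0.2026], [0.4661, 0.0414, 0.2026]] yaw ccw -0.15095116853795473 0.2012869788887587 mid yaw 0.028900482269148226
top bar line x= [0.03421778 0.6018904 ] at -.086: 0.5989476684135185 42 0.0009542319382545648
```

```bash
python3 -m creep '-1 -1 0 0 0;-1 -1 0 0 0;-1 -1 1 0 0;-1 -.84 1 0 0;-1 0 1 0 0;-1 0 1 0 0;-1 0 1 0 0;-1 0 .78 0 0;-1 0 0 0 1.2;-1 0 0 0 0;-1 0 0 0 0'
python3 -m creep '-1 0 0 1 0;-1 0 0 1 0;-1 0 0 .64 0;-1 0 0 0 0;-1 0 0 0 0'
python3 look.py w5
python3 -c "
import cv2
from workcell import env
cv2.imwrite('pics/s5.png',env.get_image('side'))
import numpy as np
a=cv2.resize(cv2.imread('pics/s5.png')[110:310,140:300],(480,600));b=cv2.resize(cv2.imread('pics/w5.png')[:240,170:300],(320,600))
cv2.imwrite('pics/c5.png',np.hstack([a,b]))"
```

```text
clock: 8.85
ee_pos: [0.5962, -0.1562, 0.1909]
eef_rot: [0.715, 0.7, -0.0, -0.0]
ft_force: [-0.3, -0.8, -1.8]
finger_gap: 0.0296
finger_force: 30.0
clock: 9.27
ee_pos: [0.5964, -0.1557, 0.1255]
eef_rot: [0.714, 0.7, -0.0, -0.0]
ft_force: [-0.1, -0.2, -0.9]
finger_gap: 0.0299
finger_force: 30.0
9.27 [ 0.5964 -0.1557  0.1255] [-0.1 -0.2 -0.9] 0.0299
```

View pics/c5.png

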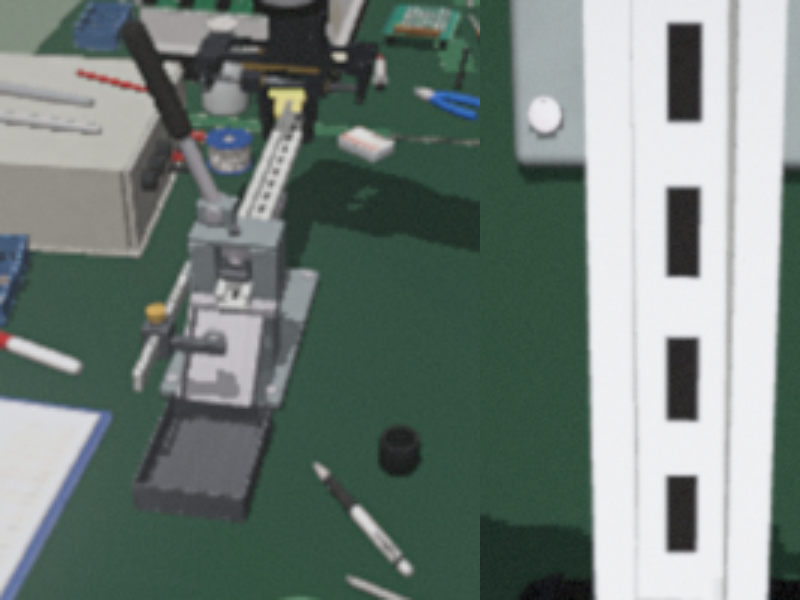

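The left half shows the rail hanging in line over the bar behind the head, with the offcut on the ledge at about (235,293). The right half shows the rail square in the hand. I'll lower it onto the bar by touch.

```bash
python3 -m creep '-1 0 0 .4 0;-1 0 0 .3 0;-1 0 0 0 0;-1 0 0 0 0'; for i in 1; do python3 -m creep '-1 0 0 .04 0;-1 0 0 .04 0;-1 0 0 0 0;-1 0 0 0 0'; python3 -m creep '-1 0 0 .04 0;-1 0 0 0 0;-1 0 0 0 0'; done | grep -E "ee_pos|force"
```

```text
clock: 9.7
ee_pos: [0.5969, -0.1553, 0.1072]
eef_rot: [0.714, 0.7, -0.0, -0.0]
ft_force: [-1.2, -0.5, -0.6]
finger_gap: 0.0295
finger_force: 30.0
ee_pos: [0.5972, -0.1554, 0.1058]
ft_force: [0.1, 0.1, -0.9]
finger_force: 30.0
ee_pos: [0.5971, -0.1554, 0.1047]
ft_force: [0.5, 0.0, -1.5]
finger_force: 30.0
```

```bash
python3 -m creep '-1 0 0 .03 0;-1 0 0 0 0;-1 0 0 0 0'| grep -E "ee_pos|ft_force|eef"; python3 -m creep '-1 0 0 .03 0;-1 0 0 0 0;-1 0 0 0 0'| grep -E "ee_pos|ft_force|eef"
```

```text
ee_pos: [0.5971, -0.1554, 0.104]
eef_rot: [0.714, 0.7, 0.0, -0.0]
ft_force: [0.3, -0.3, -0.5]
ee_pos: [0.5972, -0.1554, 0.1034]
eef_rot: [0.714, 0.7, 0.0, 0.0]
ft_force: [-0.7, -0.9, 0.1]
```

```bash
python3 -m creep '-1 0 0 .03 0;-1 0 0 0 0;-1 0 0 0 0'| grep -E "ee_pos|ft_force|eef"; python3 -m creep '-1 0 0 .03 0;-1 0 0 0 0;-1 0 0 0 0'| grep -E "ee_pos|ft_force|eef"
```

```text
ee_pos: [0.5972, -0.1555, 0.1028]
eef_rot: [0.714, 0.7, 0.0, 0.0]
ft_force: [-0.7, -1.0, 2.5]
ee_pos: [0.5973, -0.1556, 0.102]
eef_rot: [0.714, 0.7, 0.0, 0.0]
ft_force: [0.4, -1.9, 4.2]
```

```bash
python3 -m creep '-1 0 -.03 -.02 0;-1 .2 0 0 0;-1 .2 0 0 0;-1 .2 0 0 0;-1 .2 0 0 0;-1 0 0 0 0'| grep -E "ee_pos|ft_force|eef";  python3 -m creep '-1 .2 0 0 0;-1 .2 0 0 0;-1 .2 0 0 0;-1 0 0 0 0;-1 0 0 0 0'| grep -E "ee_pos|ft_force|eef"; python3 -m creep '-1 .2 0 0 0;-1 .2 0 0 0;-1 0 0 0 0'| grep -E "ee_pos|ft_force|eef"
```

```text
ee_pos: [0.5969, -0.1341, 0.1025]
eef_rot: [0.714, 0.7, 0.0, 0.0]
ft_force: [-0.1, 0.2, 5.2]
ee_pos: [0.5975, -0.1197, 0.103]
eef_rot: [0.714, 0.7, 0.0, 0.001]
ft_force: [0.4, -1.5, 7.9]
ee_pos: [0.5979, -0.1099, 0.1032]
eef_rot: [0.714, 0.7, 0.0, 0.001]
ft_force: [1.0, -2.0, 8.8]
```

```bash
python3 -m creep '-1 0 0 -.03 0;-1 0 0 0 0;-1 0 0 0 0'| grep -E "ee_pos|ft_force|eef|torq";  python3 -m creep '-1 .1 0 0 0;-1 .1 0 0 0;-1 0 0 0 0;-1 0 0 0 0'| grep -E "ee_pos|ft_force|eef"
python3 - <<'E'
from h import *
o=st();print(o["torque"])
E
```

```text
ee_pos: [0.5977, -0.1098, 0.1033]
eef_rot: [0.714, 0.7, 0.001, 0.0]
ft_force: [2.3, -0.4, 5.5]
ee_pos: [0.5977, -0.1053, 0.1034]
eef_rot: [0.714, 0.7, 0.0, 0.001]
ft_force: [1.2, -3.4, 6.9]
13.03 [ 0.5977 -0.1053  0.1034] [ 1.2 -3.4  6.9] 0.0293
[-0.44527606 -0.01897665 -0.09704603]
```

```bash
python3 -m creep '-1 .1 0 -.03 0;-1 .1 0 0 0;-1 0 0 0 0;-1 0 0 0 0'| grep -E "ee_pos|ft_force|eef|torq";  python3 -m creep '-1 .1 0 0 0;-1 .1 0 0 0;-1 0 0 0 0'| grep -E "ee_pos|ft_force|eef"; python3 -m creep '-1 .1 0 0 0;-1 .1 0 0 0;-1 0 0 0 0'| grep -E "ee_pos|ft_force|eef"
```

```text
ee_pos: [0.5974, -0.0999, 0.1036]
eef_rot: [0.714, 0.7, 0.0, -0.0]
ft_force: [1.5, -0.4, 3.2]
ee_pos: [0.5976, -0.0957, 0.1037]
eef_rot: [0.714, 0.7, -0.0, 0.0]
ft_force: [2.7, -4.0, 3.3]
ee_pos: [0.5978, -0.0908, 0.1037]
eef_rot: [0.714, 0.7, -0.0, 0.001]
ft_force: [0.6, -5.4, 2.8]
```

```bash
for r in '-1 .1 0 0 0;-1 .1 0 0 0;-1 .1 0 0 0;-1 0 0 0 0'; do :; done; python3 -m creep '-1 .1 0 0 0;-1 .1 0 0 0;-1 0 0 0 0'| grep -E "ee_pos|ft_force"; python3 -m creep '-1 .1 0 0 0;-1 .1 0 0 0;-1 .1 0 0 0;-1 0 0 0 0'| grep -E "ee_pos|ft_force"; python3 -m creep '-1 .1 0 0 0;-1 .1 0 0 0;-1 .1 0 0 0;-1 0 0 0 0'| grep -E "ee_pos|ft_force"; python3 look.py w6; python3 -c "
import cv2
from workcell import env
a=env.get_image('side');cv2.imwrite('pics/s6.png',a)
cv2.imwrite('pics/s6c.png',cv2.resize(a[170:290,170:270],(500,600),interpolation=cv2.INTER_CUBIC))"
```

```text
ee_pos: [0.5979, -0.0858, 0.1037]
ft_force: [0.9, -5.1, 3.5]
ee_pos: [0.598, -0.0783, 0.1037]
ft_force: [1.8, -5.7, 3.5]
ee_pos: [0.5982, -0.0708, 0.1038]
ft_force: [1.8, -5.3, 3.6]
14.78 [ 0.5982 -0.0708  0.1038] [ 1.8 -5.3  3.6] 0.0296
```

View pics/s6c.png

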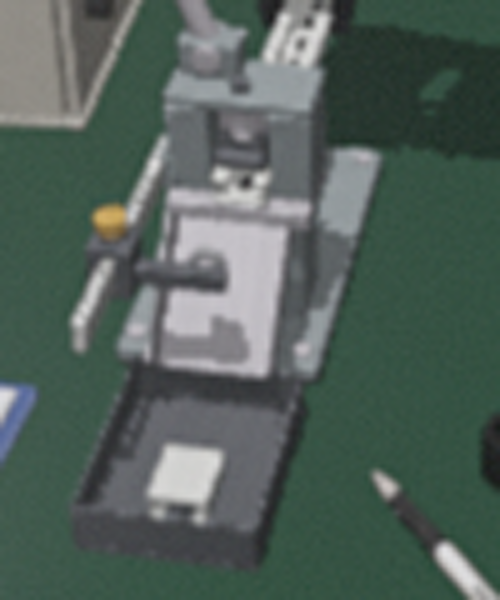

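The side picture shows the offcut lying in the scrap tray at (185,480), with the rail's end at the ledge edge at (240,190) and the stop untouched. I'll feed on towards the stop.

```bash
python3 -m creep '-1 .2 0 0 0;-1 .2 0 0 0;-1 .2 0 0 0;-1 .2 0 0 0;-1 .2 0 0 0;-1 0 0 0 0'| grep -E "ee_pos|ft_force"; python3 -m creep '-1 .2 0 0 0;-1 .2 0 0 0;-1 .2 0 0 0;-1 .2 0 0 0;-1 0 0 0 0;-1 0 0 0 0'| grep -E "ee_pos|ft_force|eef"; python3 -m creep '-1 .1 0 0 0;-1 .1 0 0 0;-1 0 0 0 0;-1 0 0 0 0'| grep -E "ee_pos|ft_force|eef"
```

```text
ee_pos: [0.5988, -0.0453, 0.1037]
ft_force: [2.1, -1.7, 3.1]
ee_pos: [0.5993, -0.0253, 0.1037]
eef_rot: [0.714, 0.7, 0.0, 0.0]
ft_force: [3.7, -2.1, 3.1]
ee_pos: [0.5994, -0.0209, 0.1037]
eef_rot: [0.714, 0.7, -0.0, 0.001]
ft_force: [2.0, -4.9, 2.8]
```

```bash
cat > ck.py <<'E'
from workcell import env
import sys
o=env.get_obs();print([round(float(v),4) for v in o["ee_pos"]],[round(float(v),1) for v in o["ft_force"]])
sys.exit(int(o["ft_force"][1]<-6.6))
E
c=">/dev/null"
python3 -m creep '-1 .04 0 0 0;-1 .04 0 0 0;-1 0 0 0 0;-1 0 0 0 0' >/dev/null; python3 ck.py &&
python3 -m creep '-1 .04 0 0 0;-1 .04 0 0 0;-1 0 0 0 0;-1 0 0 0 0' >/dev/null; python3 ck.py &&
python3 -m creep '-1 .04 0 0 0;-1 .04 0 0 0;-1 0 0 0 0;-1 0 0 0 0' >/dev/null && python3 ck.py &&
python3 -m creep '-1 .04 0 0 0;-1 0 0 0 0;-1 0 0 0 0' >/dev/null && python3 ck.py &&
python3 -m creep '-1 .04 0 0 0;-1 0 0 0 0;-1 0 0 0 0' >/dev/null && python3 ck.py &&
python3 -m creep '-1 .04 0 0 0;-1 0 0 0 0;-1 0 0 0 0' >/dev/null && python3 ck.py &&
python3 -m creep '-1 .04 0 0 0;-1 0 0 0 0;-1 0 0 0 0' >/dev/null && python3 ck.py &&
python3 -m creep '-1 .04 0 0 0;-1 0 0 0 0;-1 0 0 0 0' >/dev/null && python3 ck.py &&
python3 -m creep '-1 .04 0 0 0;-1 0 0 0 0;-1 0 0 0 0' >/dev/null && python3 ck.py &&
python3 -m creep '-1 .04 0 0 0;-1 0 0 0 0;-1 0 0 0 0' >/dev/null && python3 ck.py
```

```text
[0.5994, -0.0192, 0.1038] [3.4, -6.5, 2.1]
[0.5995, -0.0173, 0.1037] [4.0, -7.0, 2.1]
```

```bash
python3 -m creep '-1 0 .03 0 0;-1 0 0 0 0;-1 0 0 0 0' >/dev/null; python3 ck.py; python3 -m creep '-1 .04 0 0 0;-1 0 0 0 0;-1 0 0 0 0' >/dev/null; python3 ck.py;  python3 -m creep '-1 .04 0 0 0;-1 0 0 0 0;-1 0 0 0 0' >/dev/null; python3 ck.py
```

```text
[0.5998, -0.0171, 0.1037] [-0.4, -7.6, 3.8]
[0.5999, -0.0162, 0.1037] [1.0, -6.7, 3.0]
[0.6, -0.0152, 0.1037] [1.6, -5.8, 3.0]
```

```bash
python3 -c "
import cv2
from workcell import env
a=env.get_image('side');cv2.imwrite('pics/s7.png',a)
cv2.imwrite('pics/s7c.png',cv2.resize(a[180:250,180:250],(600,600),interpolation=cv2.INTER_CUBIC))"
```

```text
(no output)
```

View pics/s7c.png

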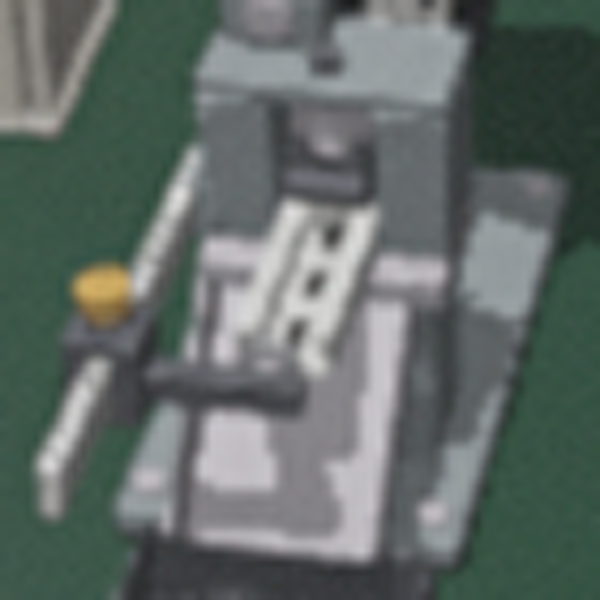

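The rail's end at (280,355) is now just short of the stop arm, and the force is still only friction of about 6 N. I'll go on in 1 mm steps.

```bash
sed -i 's/-6.6/-8.2/' ck.py
python3 -m creep '-1 .04 0 0 0;-1 0 0 0 0;-1 0 0 0 0' >/dev/null && python3 ck.py &&
python3 -m creep '-1 .04 0 0 0;-1 0 0 0 0;-1 0 0 0 0' >/dev/null && python3 ck.py &&
python3 -m creep '-1 .04 0 0 0;-1 0 0 0 0;-1 0 0 0 0' >/dev/null && python3 ck.py &&
python3 -m creep '-1 .04 0 0 0;-1 0 0 0 0;-1 0 0 0 0' >/dev/null && python3 ck.py &&
python3 -m creep '-1 .04 0 0 0;-1 0 0 0 0;-1 0 0 0 0' >/dev/null && python3 ck.py &&
python3 -m creep '-1 .04 0 0 0;-1 0 0 0 0;-1 0 0 0 0' >/dev/null && python3 ck.py &&
python3 -m creep '-1 .04 0 0 0;-1 0 0 0 0;-1 0 0 0 0' >/dev/null && python3 ck.py &&
python3 -m creep '-1 .04 0 0 0;-1 0 0 0 0;-1 0 0 0 0' >/dev/null && python3 ck.py
```

```text
[0.6, -0.0142, 0.1037] [1.3, -6.8, 3.2]
[0.6, -0.0132, 0.1037] [1.8, -7.2, 3.5]
[0.6001, -0.0122, 0.1037] [1.9, -6.4, 3.1]
[0.6001, -0.0112, 0.1038] [2.1, -7.7, 2.9]
[0.6001, -0.0102, 0.1037] [1.6, -7.3, 2.5]
[0.6001, -0.0099, 0.1037] [1.1, -10.1, 2.5]
```

```bash
python3 -m creep '-1 0 0 0 0;-1 0 0 0 0;-1 0 0 0 0' >/dev/null;python3 ck.py;python3 -m creep '-1 .015 0 0 0;-1 0 0 0 0;-1 0 0 0 0' >/dev/null;python3 ck.py
```

```text
[0.6001, -0.0099, 0.1038] [1.9, -10.5, 3.5]
[0.6001, -0.0099, 0.1037] [0.9, -11.8, 3.0]
```

```bash
python3 -m creep '.3 0 0 0 0;.3 0 0 0 0;.3 0 0 0 0;.3 0 0 0 0;.3 0 0 0 0;.3 0 0 0 0'; python3 -m creep '.3 0 0 -.3 0;.3 0 0 -.7 0;.3 0 0 -1 0;.3 -1 0 -1 0;.3 -1 0 -1 0;.3 -1 0 -1 0;.3 -1 0 0 0;.3 0 0 0 0'; python3 -c "
import cv2,numpy as np
from workcell import env
a=env.get_image('side');t=env.get_image('top')
cv2.imwrite('pics/e.png',np.hstack([cv2.resize(x,(400,600),interpolation=cv2.INTER_CUBIC) for x in (a[175:295,170:250],t[130:250,165:245])]))"
```

```text
clock: 20.18
ee_pos: [0.6, -0.0078, 0.1036]
eef_rot: [0.714, 0.7, -0.0, -0.0]
ft_force: [-0.9, -0.1, -0.2]
finger_gap: 0.0573
finger_force: 0.0
clock: 20.85
ee_pos: [0.5982, -0.1119, 0.2306]
eef_rot: [0.716, 0.699, 0.0, 0.002]
ft_force: [-0.4, -1.5, -0.6]
finger_gap: 0.0574
finger_force: 0.0
```

View pics/e.png

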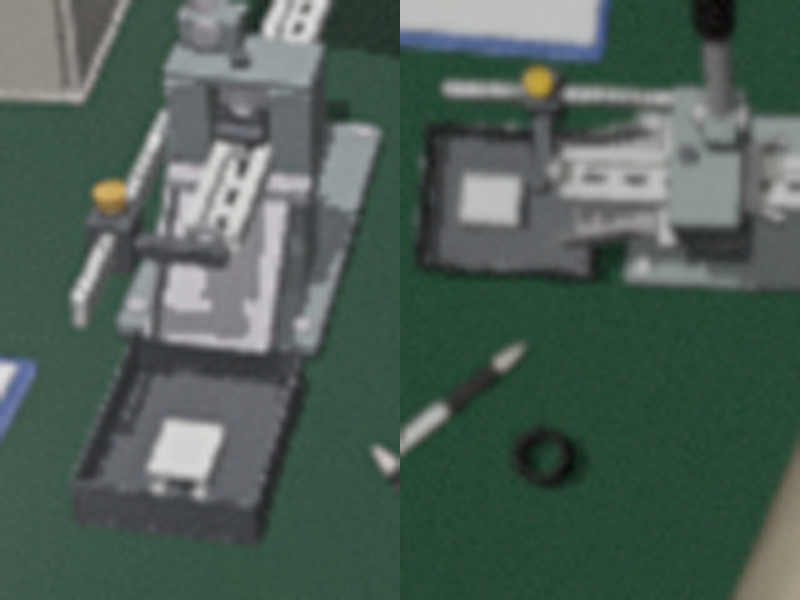

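Both views show the offcut in the tray, the rail's end against the stop pad, the thumbscrew at its earlier pixel position and the hand clear. I'm handing in.

```bash
python3 -c "
from workcell import env
print(env.sign_off())"
```

```text
the job is handed in; nothing more can be done
None
```

The job is handed in: the rail pushed the offcut into the scrap tray and now lies in the cutter with its end against the length stop, pressed at roughly 4–5 N by my estimate; the stop shows no shift in the pictures, the hand is clear, and it took about 21 s.

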